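# Fold back the dust cover of a sample bay and clamp it

### The job

Open the sample bay: push the carriage along its rail, fully home to the end stop, so that the two hinged panels of the dust cover stand folded flat against each other. Then flip the cam lever on the carriage right over until it lies down fully, to clamp the carriage there. Leave the tube rack and the two specimen pots around the bay standing where they are.

Things in the scene. Friction and masses are not known exactly. Their poses are not given: they have to be found in the camera images.
- bay: White open-topped sample bay, fixed, yaw within 0.3 rad, vials in its well. Origin: on the bench under the middle of the cover's width; housing spans x -168 to +98, y -215 to +185 mm, rims 66 mm high. Its y axis is the sliding direction: cover hinged to it at the +y end (y +115, z 78 mm); the carriage slides home towards +y. Front rail along y at x -135 mm.
- push_bar (a point): Middle of the top edge of the outer (-y) face of the carriage's upright push bar (120 mm long in x, 8 mm thick, 46 mm high, top 114 mm above bench), 83 mm outwards of the cover's moving edge. Axes as the bay's. Fully home it is at x 0, y +26 mm in the bay's frame. Push it towards the bay's +y with about 3 to 8 N; the cover folds by its linkage and stays where left.
- cover_fold (a joint): Angle between the two panels by which they have been folded, rad: 0 = one flat sheet, about 3.09 = fully folded flat against each other (the most the stop allows). It follows the carriage; starts between 1.0 and 1.7.
- fold_line (a point): Middle of the hinge line between the two grey cover panels (the ridge of the tent they form at the start), on their undersides. Each panel is 140 mm wide in x, 110 mm long, 8 mm thick. Folded, they stand upright at the hinge end, top 188 mm above the bench.
- lever_pivot (a point): Pivot axis of the cam lever, on the dark clamp block (46 mm in x, 44 mm in y) at the carriage's robot-side end, 104 mm above the bench. Axes as the bay's; the lever turns about x. It travels with the carriage: x -135 mm in the bay's frame (65 mm clear of the cover's edge), 61 mm nearer +y than the push bar's outer face.
- lever_tip (a point): Centre of the 20 mm wide, 16 mm thick rounded end of the black cam lever, 62 mm from the pivot. The lever's arm is 16 mm wide and 9 mm thick.
- cam_lever (a joint): Angle of the cam lever, rad: 0 = open, leaning 0.5 rad from upright away from home (towards the bay's -y); 0.5 = upright; 2.0 = clamped, against its stop, lying almost level (0.07 rad above level) and pointing to the bay's +y. Starts between 0 and 0.5 and stays where it is left; takes about 1 to 2 N at the tip.
- tube_rack: Loose blue rack of green-capped tubes, about 66 x 118 mm, 95 mm high, standing on the bench beyond the bay (its +x side). Origin: centre of its underside.
- pot_ledge: Loose white-lidded specimen pot, 42 mm across, 58 mm high, standing on the ledge (66 mm high) at the hinge (+y) end of the bay. Origin: centre of its underside.
- pot_bench: A pot like it on the bench, off the -y end of the bay. Origin: centre of its underside.

How it is judged:
By the outcome, as a careful person would: the job done as asked, in the order asked, and still so for the second after the job is handed in, with the robot touching nothing.
It also fails if it takes over 48 s, if anything falls off the work surface, if the arm or the gripper's body presses on something with over 40 N, if the wrist force passes 120 N, or if a joint passes its speed limit or range.

### The arm

A 7-joint arm with a two-finger parallel gripper is mounted at the origin on the work surface. World frame = base frame: x ahead of the robot, y to its left, z up, the work surface at z = 0. Lengths are in m, angles in rad, forces in N, time in s.
With the tool pointing down it reaches from about 0.35 to 0.9 m from the base axis. Payload 8.1 kg.
Tool frame: the origin (TCP) lies midway between the tips of the shut fingers; the grasp point (between the pads) lies 19 mm behind it; z points along the fingers, y is the direction in which the jaws open and shut (so a half turn about z gives the same grasp; the last joint's range is limited). The gripper opens to 92 mm and grips with 3 to 60 N. Pads are 19 mm wide; open, the fingers measure 130 mm over their backs; the gripper's body (75 mm by 190 mm) begins 47 mm behind the grasp point.
Start: joints at [1.191, 0.434, 0.025, 1.573, -0.012, 1.134, -0.075], TCP at [0.171, -0.601, 0.227] pointing down, gripper open.
Joint ranges: [-2.62, 2.62], [-0.44, 2.09], [-1.27, 1.32], [0.08, 2.57], [-1.32, 4.46], [0.12, 2], [-2.74, 2.74]. Speed limits (rad/s): [2.22, 2.22, 3.01, 3.01, 3.14, 3.14, 3.14].

### API

Orientations are given as a rotation vector (axis times angle).
In Python, from cell import arm gives the robot as it stands. The module is installed in compiled form; this text tells all that it offers.
- The arm moves only by the tool jog_arm, never from a script. Its argument "increments" is a list of rows, each an object with "slide": the shift along the tool's x, y, z in mm, a list of three; "roll": the turn about the tool's z in rad; "gripper": the opening, from 0 (shut) to 1 (fully open). In form: [{"slide": [x, y, z], "roll": roll, "gripper": gripper}, ...]. A call has exactly 10 rows; each row is the pose to reach, as a shift and turn from the pose commanded when the call began, along the tool's axes at that moment; what a row does not reach only later rows make up. A row lasts 1/12 s, in which the tool goes at most 41.7 mm and 7.16 degrees, less where a joint would pass 70% of its speed; a pose out of reach is approached as far as the arm can. A call with a gripper value outside its range is refused whole. The fingers move at their own pace and stop on an object; "newtons" is the grip in N (left out, the last holds). Time passes only in rows, so rows that repeat a pose let the fingers close, or fill a call up. It gives the time, the measured TCP pose, the force and the opening at its end, in the units of the state.
- arm.observe(): the state, without advancing time (a new reading comes with each control period).
- arm.get_image(name): name is "scene" or "top"; returns a dict with "frame" (480x640x3 uint8, blue, green, red), "depth" (480x640 float32, m along the optical axis (not along the pixel's ray), 0 where there is no reading), "intrinsics" (3x3 intrinsics, pixels), "R" (3x3) and "t" (3): a world point X has camera coordinates R X + t. Camera axes: x right, y down, z forward; pixel columns grow to the right and rows downward; lengths in m; the calibration is good to about 2 mm. A picture is of the moment at which its call begins.
- arm.sign_off(): hands the job in, once; it reports no verdict.
The state is a dict: "clock": time; "joints": joint angles; "dq": joint speeds; "joint_efforts": joint torques, N m; "position": TCP position; "ee_rot": TCP orientation; "force": force on the tool from outside, world axes, zero at the start; "ft_torque": the same for the moment, N m; "width": opening from 0.0 (shut) to 1.0 (fully open).
Only numpy, scipy, OpenCV 4.12 (cv2) and the standard library are available. Lean on these libraries where they do the work, as an engineer would, in place of code of your own. Each camera call takes 0.05 s, during which the arm holds its last target.

## Working session

There is one attempt and no reset: what is moved stays moved. The work goes in short steps, Python scripts to look and compute and a tool call to move; the robot and the scene stay as the last step left them, time stands still between calls to the robot, and variables do not carry over. Pictures are saved under pics/ and viewed, and the job is handed in when it is done.

Besides the shell and the picture viewer there is one more tool, called after ">>>" as a command line: name --argument value ..., lists and objects as JSON in quotes. jog_arm: Moves the arm, as the interface text tells. Its arguments: {"type":"object","properties":{"increments":{"type":"array"},"newtons":{"type":"number"}},"required":["increments"]}

```bash
mkdir -p pics; python3 - <<'E'
from cell import arm
import cv2,numpy as np
print(arm.observe())
for n in("scene","top"):
    d=arm.get_image(n);cv2.imwrite(f"pics/{n}0.png",d["frame"]);np.savez(f"{n}0.npz",**d);print(n,d["intrinsics"],d["R"],d["t"])
E
```

```text
{'clock': 0.0, 'joints': array([ 1.19134676,  0.43521849,  0.02498815,  1.57409518, -0.01159727,
        1.13400086, -0.07513688]), 'dq': array([-0.0005864 , -0.00087758, -0.00123754, -0.0010979 ,  0.00052191,
        0.00083828,  0.00109849]), 'joint_efforts': array([-2.93683183e-05, -6.67851019e+01,  9.85009521e-01, -3.14454424e+01,
       -6.05704263e-02,  4.30386979e-02,  2.34615745e-04]), 'position': array([ 0.17062446, -0.60072664,  0.22594868]), 'ee_rot': array([-3.11004887e+00, -4.33089719e-01,  5.76121334e-04]), 'force': array([-0.37770766, -1.22066134, -0.41632343]), 'ft_torque': array([ 0.00995872, -0.02101877, -0.01614318]), 'width': 0.9972719610752528}
scene [[575.02517088   0.         314.33352863]
 [  0.         575.02517088 242.14988785]
 [  0.           0.           1.        ]] [[ 0.03020221  0.99951776  0.0072164 ]
 [ 0.64472795 -0.01396356 -0.76428456]
 [-0.76381522  0.0277357  -0.64483877]] [-0.01503063 -0.30203205  1.67285194]
top [[480.2176031    0.         311.03843004]
 [  0.         480.2176031  235.0669602 ]
 [  0.           0.           1.        ]] [[-0.0056264  -0.99997097 -0.00513878]
 [-0.98382719  0.00645546 -0.17900388]
 [ 0.17903185  0.00404852 -0.98383495]] [0.03611211 0.6182744  0.89119942]
```

View pics/scene0.png

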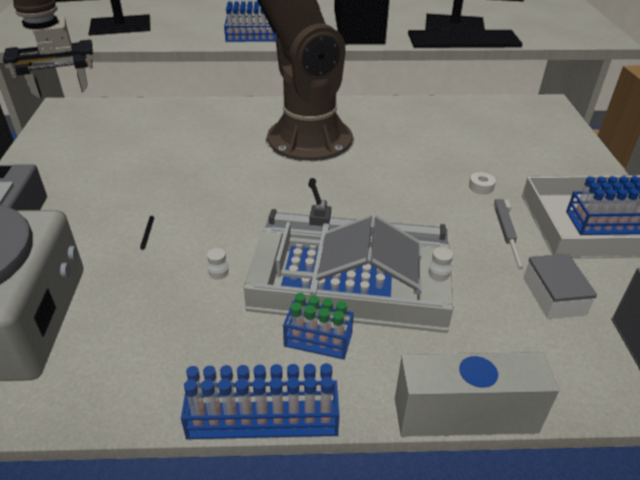

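View pics/top0.png

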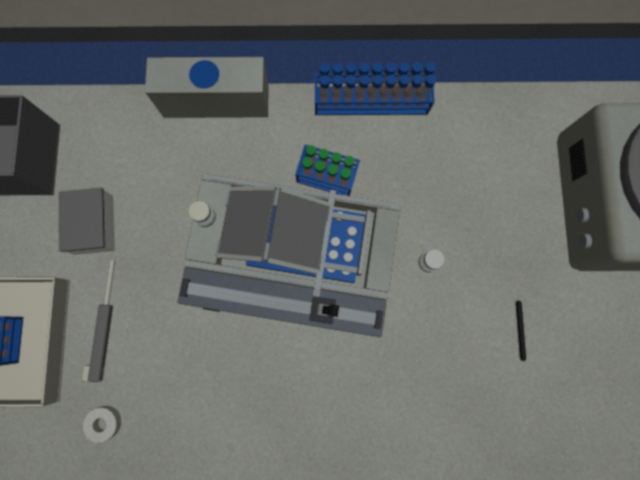

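```bash
cat > h.py <<'E'
import numpy as np,cv2
def load(n):
    d=np.load(n+".npz");return d
def world(d):
    K=d["intrinsics"];z=d["depth"].astype(float);v,u=np.mgrid[0:480,0:640]
    c=np.stack([(u-K[0,2])/K[0,0]*z,(v-K[1,2])/K[1,1]*z,z],-1)
    return (c-d["t"])@d["R"]
def ray(d,u,v,h):
    K=d["intrinsics"];r=np.array([(u-K[0,2])/K[0,0],(v-K[1,2])/K[1,1],1])@d["R"]
    c=-d["R"].T@d["t"];return c+r*(h-c[2])/r[2]
def proj(d,X):
    c=d["R"]@np.asarray(X)+d["t"];p=d["intrinsics"]@c;return p[:2]/p[2]
E
python3 - <<'E'
from h import *
d=load("top0");s=load("scene0")
cv2.imwrite("pics/topz.png",cv2.resize(d["frame"][165:345,170:450],None,fx=2.8,fy=2.8,interpolation=cv2.INTER_CUBIC))
cv2.imwrite("pics/scz.png",cv2.resize(s["frame"][170:360,200:470],None,fx=2.9,fy=2.9,interpolation=cv2.INTER_CUBIC))
w=world(d)
for p in [(370,205),(365,240),(360,270),(332,195),(322,260),(318,295),(330,311),(300,235),(268,225),(200,211),(433,260),(383,230),(300,300)]:print(p,w[p[1],p[0]].round(3))
E
```

```text
(370, 205) [ 0.676 -0.084  0.067]
(365, 240) [ 0.598 -0.067  0.115]
(360, 270) [ 0.543 -0.057  0.111]
(332, 195) [ 0.694 -0.009  0.076]
(322, 260) [0.566 0.012 0.076]
(318, 295) [0.5   0.02  0.078]
(330, 311) [0.468 0.001 0.165]
(300, 235) [0.609 0.053 0.11 ]
(268, 225) [0.622 0.109 0.14 ]
(200, 211) [0.653 0.237 0.124]
(433, 260) [ 0.567 -0.205  0.059]
(383, 230) [ 0.625 -0.108  0.069]
(300, 300) [0.492 0.054 0.054]
```

View pics/topz.png

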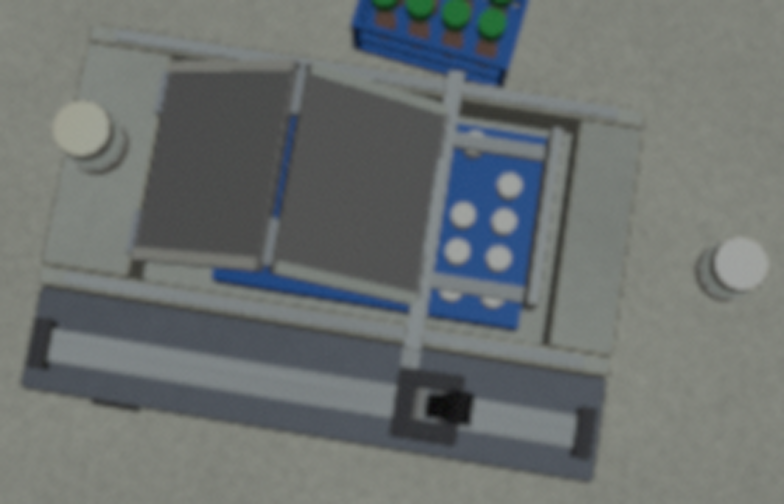

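View pics/scz.png

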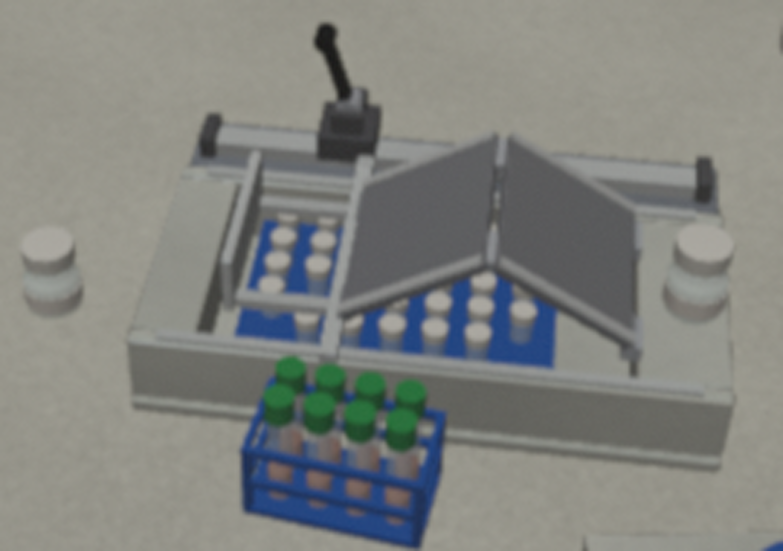

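```bash
python3 - <<'E'
from h import *
d=load("top0");w=world(d);x,y,z=w[...,0],w[...,1],w[...,2]
v,u=np.mgrid[0:480,0:640]
m=(z>0.104)&(z<0.122)&(u>350)&(u<378)&(v>200)&(v<280)
P=w[m];print("bar top n",len(P),P.min(0),P.max(0))
def pca(P):
    c=P[:,:2].mean(0);_,s,V=np.linalg.svd(P[:,:2]-c);return c,V[0]
c,V=pca(P);print(c,np.degrees(np.arctan2(*(V[::-1]))), P[:,2].mean())
# ridge of bay rail: housing top z 60-72 far/near rims; use minAreaRect
m=((z>0.055)&(z<0.075)&(u>170)&(u<405)&(v>165)&(v<345)).astype(np.uint8)
# front light rail strip
hsv=cv2.cvtColor(d["frame"],cv2.COLOR_BGR2HSV)
# lever black
g=d["frame"].max(-1)
ml=(g<45)&(u>300)&(u<350)&(v>295)&(v<325);L=w[ml&(z>.12)];print("lever n",len(L),L[L[:,2]>.15].mean(0) if len(L) else 0,L[:,2].max())
# clamp block dark
mb=(g<90)&(u>305)&(u<342)&(v>292)&(v<328)&(z>.075)&(z<.115);B=w[mb];print("block",B.min(0),B.max(0),np.median(B[:,2]))
# 3D box points of everything high
A=w[(m>0)][:,:2].astype(np.float32)
r=cv2.minAreaRect(A*1000);print("rim rect",r)
# panels
gp=(g>50)&(g<85)
for (a,b,c0,d0) in [(235,260,205,250),(285,318,205,255)]:
    Q=w[c0:d0,a:b].reshape(-1,3);cc=Q.mean(0);n=np.linalg.svd(Q-cc)[2][2];print("panel n",n*np.sign(n[2]),cc)
s=load("scene0");ws=world(s);gs=s["frame"].max(-1);v,u=np.mgrid[0:480,0:640]
ml=(gs<60)&(u>300)&(u<322)&(v>172)&(v<208);L=ws[ml];print(len(L));print(L[L[:,2]>.14].mean(0),L[:,2].max())
E
```

```text
bar top n 296 [ 0.53561414 -0.08024285  0.10411431] [ 0.65279218 -0.05348334  0.11722343]
[ 0.59335649 -0.06655677] 170.22796967365682 0.11300367335315395
lever n 135 [ 0.46890544 -0.00420576  0.16790402] 0.17345217071956778
block [ 0.44591914 -0.01351601  0.07545211] [0.49802089 0.03501703 0.11485631] 0.09181644897079189
rim rect ((615.1922607421875, 68.18663024902344), (400.80340576171875, 327.68988037109375), 80.47171783447266)
panel n [0.01092519 0.96888285 0.24727853] [0.62338242 0.1504999  0.11752226]
panel n [-0.00806024 -0.99704937  0.07633862] [0.61855822 0.05045537 0.11431255]
114
[ 0.48840753 -0.00385119  0.16907782] 0.847989817503392
```

>>> jog_arm --increments '[{"slide":[15,-10,0],"roll":-0.06,"gripper":0},{"slide":[45,-30,0],"roll":-0.17,"gripper":0},{"slide":[80,-53,0],"roll":-0.29,"gripper":0},{"slide":[115,-77,0],"roll":-0.41,"gripper":0},{"slide":[150,-100,0],"roll":-0.53,"gripper":0},{"slide":[185,-123,0],"roll":-0.65,"gripper":0},{"slide":[220,-147,0],"roll":-0.77,"gripper":0},{"slide":[255,-170,0],"roll":-0.89,"gripper":0},{"slide":[285,-190,0],"roll":-1.01,"gripper":0},{"slide":[300,-200,0],"roll":-1.126,"gripper":0}]' --newtons 20

```text
clock: 0.93
position: [0.408, -0.3218, 0.2269]
ee_rot: [-2.388, -2.041, -0.003]
force: [0.5, 0.4, -0.1]
width: 0.322
```

```bash
cat >> h.py <<'E'
from scipy.spatial.transform import Rotation as Ro
YAW=-0.168
bx=np.array([np.cos(YAW),np.sin(YAW)]);by=np.array([-np.sin(YAW),np.cos(YAW)])
def tgt(o,t,s,z,jaw):  # jaw angle world rad of tool y
    R=Ro.from_rotvec(o["ee_rot"]).as_matrix();p=np.r_[t*bx+s*by,z]
    a=np.arctan2(R[1,1],R[0,1]);
    print("pos t,s",o["position"][:2]@bx,o["position"][:2]@by,o["position"][2],"tool xyz bay:",(R.T[:, :2]@np.c_[bx,by]).round(3).tolist())
    print("slide mm",(R.T@(p-o["position"])*1000).round(1),"roll",((-(jaw-a)+np.pi/2)%np.pi-np.pi/2).round(3),"F",o["force"].round(1),"clock",o["clock"],"w",o["width"])
E
python3 - <<'E'
from h import *
from cell import arm
o=arm.observe();print(o["joints"].round(2));tgt(o,.596,-.016,.227,YAW);tgt(o,.596,-.016,.086,YAW)
E
```

```text
[ 0.85  0.29 -0.35  1.8   0.11  1.06  0.3 ]
pos t,s 0.45608245179219686 -0.24908282296988876 0.2268692209898085 tool xyz bay: [[-0.012, 1.0], [1.0, 0.012], [0.001, 0.002]]
slide mm [231.4 142.6   0.5] roll 0.012 F [ 0.5  0.4 -0.1] clock 0.9333 w 0.32180906674285786
pos t,s 0.45608245179219686 -0.24908282296988876 0.2268692209898085 tool xyz bay: [[-0.012, 1.0], [1.0, 0.012], [0.001, 0.002]]
slide mm [231.2 142.4 141.5] roll 0.012 F [ 0.5  0.4 -0.1] clock 0.9333 w 0.32180906674285786
```

>>> jog_arm --increments '[{"slide":[15,9,0],"roll":0.01,"gripper":0},{"slide":[45,28,0],"roll":0.01,"gripper":0},{"slide":[78,48,0],"roll":0.01,"gripper":0},{"slide":[110,68,0],"roll":0.01,"gripper":0},{"slide":[142,88,0],"roll":0.01,"gripper":0},{"slide":[174,108,0],"roll":0.01,"gripper":0},{"slide":[204,126,0],"roll":0.01,"gripper":0},{"slide":[222,138,15],"roll":0.01,"gripper":0},{"slide":[230,142,40],"roll":0.01,"gripper":0},{"slide":[231,142,60],"roll":0.01,"gripper":0}]'

```text
clock: 1.77
position: [0.5847, -0.1196, 0.1654]
ee_rot: [-2.406, -2.019, -0.002]
force: [-0.5, -0.7, 0.4]
width: 0.005
```

>>> jog_arm --increments '[{"slide":[0,0,15],"roll":0,"gripper":0},{"slide":[0,0,30],"roll":0,"gripper":0},{"slide":[0,0,45],"roll":0,"gripper":0},{"slide":[0,0,60],"roll":0,"gripper":0},{"slide":[0,0,70],"roll":0,"gripper":0},{"slide":[0,0,78],"roll":0,"gripper":0},{"slide":[0,0,80],"roll":0,"gripper":0},{"slide":[0,0,80],"roll":0,"gripper":0},{"slide":[0,0,80],"roll":0,"gripper":0},{"slide":[0,0,80],"roll":0,"gripper":0}]'

```text
clock: 2.6
position: [0.5839, -0.1229, 0.0875]
ee_rot: [2.409, 2.014, 0.001]
force: [0.1, 0.5, -0.4]
width: 0.004
```

```bash
python3 - <<'E'
from h import *
from cell import arm
o=arm.observe();print(o["joints"].round(2));tgt(o,.596,.2,.086,YAW)
for n in("scene","top"):
    d=arm.get_image(n);np.savez(f"{n}1.npz",**d)
    f=d["frame"];f=f[100:340,150:470];cv2.imwrite(f"pics/{n}1.png",cv2.resize(f,None,fx=2.4,fy=2.4))
E
```

```text
[ 0.38  0.57 -0.38  1.77  0.27  0.85 -0.3 ]
pos t,s 0.5962659424866955 -0.02356303115553436 0.08753829743484089 tool xyz bay: [[0.01, 1.0], [1.0, -0.01], [0.001, 0.0]]
slide mm [223.5  -2.5   1.5] roll -0.01 F [ 0.1  0.5 -0.4] clock 2.6 w 0.0037376447756555646
```

View pics/scene1.png

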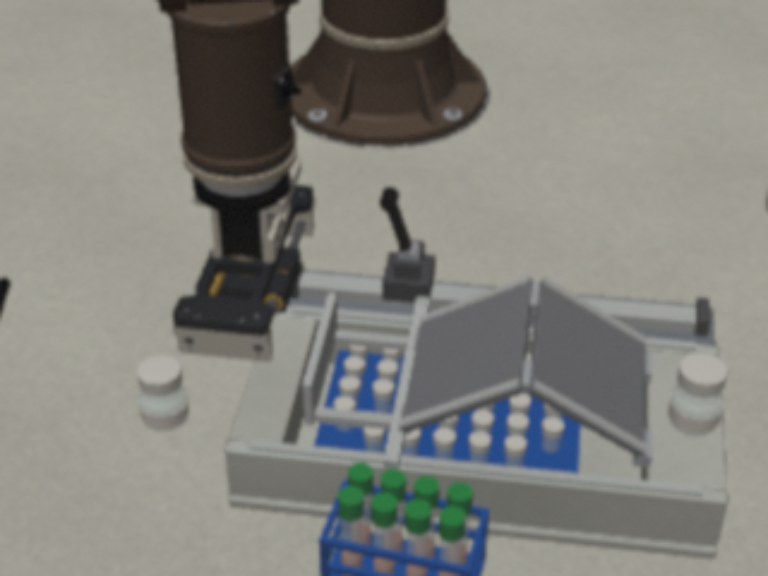

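View pics/top1.png

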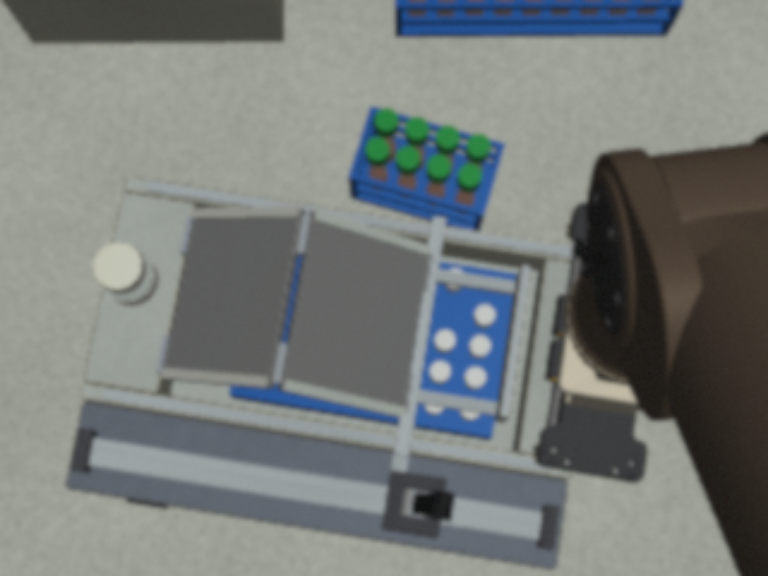

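>>> jog_arm --increments '[{"slide":[12,0,0],"roll":0,"gripper":0},{"slide":[24,0,0],"roll":-0.005,"gripper":0},{"slide":[32,0,0],"roll":-0.01,"gripper":0},{"slide":[38,0,0],"roll":-0.01,"gripper":0},{"slide":[44,0,0],"roll":-0.01,"gripper":0},{"slide":[50,0,0],"roll":-0.01,"gripper":0},{"slide":[57,0,0],"roll":-0.01,"gripper":0},{"slide":[64,-1,0],"roll":-0.01,"gripper":0},{"slide":[71,-1,0],"roll":-0.01,"gripper":0},{"slide":[78,-1,0],"roll":-0.01,"gripper":0}]'

```text
clock: 3.53
position: [0.5965, -0.0461, 0.0868]
ee_rot: [2.4, 2.026, -0.0]
force: [1.2, -4.5, 1.7]
width: 0.003
```

>>> jog_arm --increments '[{"slide":[7,0,0],"roll":0,"gripper":0},{"slide":[14,0,0],"roll":0,"gripper":0},{"slide":[21,0,0],"roll":0,"gripper":0},{"slide":[28,0,0],"roll":0,"gripper":0},{"slide":[35,0,0],"roll":0,"gripper":0},{"slide":[42,0,0],"roll":0,"gripper":0},{"slide":[49,0,0],"roll":0,"gripper":0},{"slide":[56,0,0],"roll":0,"gripper":0},{"slide":[63,0,0],"roll":0,"gripper":0},{"slide":[70,0,0],"roll":0,"gripper":0}]'

```text
clock: 4.37
position: [0.6079, 0.0238, 0.0867]
ee_rot: [-2.4, -2.027, 0.0]
force: [1.2, -2.2, 1.4]
width: 0.008
```

```bash
python3 - <<'E'
from h import *
from cell import arm
o=arm.observe();print(o["joints"].round(2));tgt(o,.596,.2,.086,YAW)
for n in("scene","top"):
    d=arm.get_image(n);np.savez(f"{n}2.npz",**d)
    f=d["frame"];f=f[100:340,150:470];cv2.imwrite(f"pics/{n}2.png",cv2.resize(f,None,fx=2.4,fy=2.4))
E
```

```text
[ 0.13  0.59 -0.38  1.74  0.27  0.87 -0.54]
pos t,s 0.5953569201508947 0.1251472794371164 0.08667879415797848 tool xyz bay: [[-0.0, 1.0], [1.0, 0.0], [-0.0, -0.0]]
slide mm [74.9  0.6  0.7] roll 0.0 F [ 1.2 -2.2  1.4] clock 4.3667 w 0.007936295606029119
```

View pics/scene2.png

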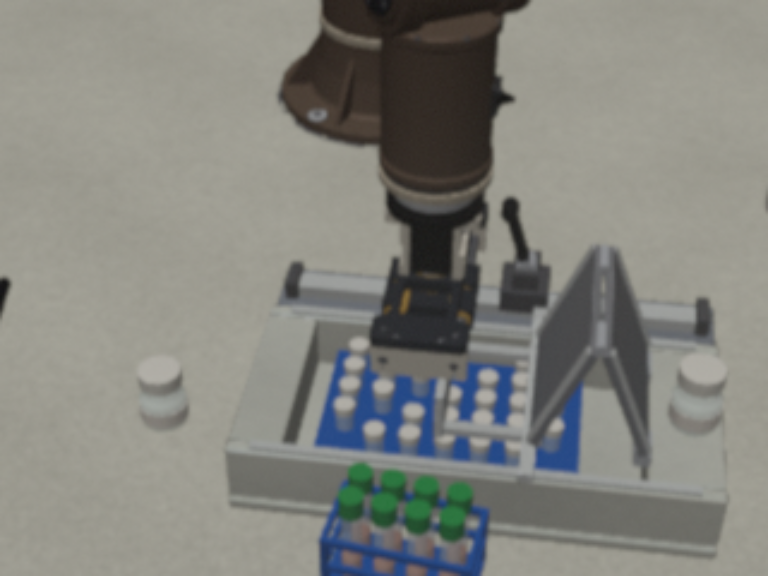

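View pics/top2.png

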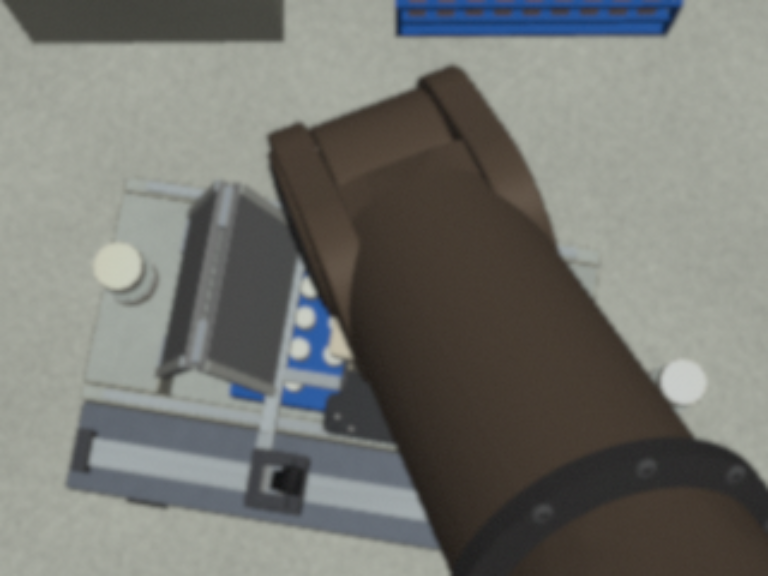

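>>> jog_arm --increments '[{"slide":[7,0,0],"roll":0,"gripper":0},{"slide":[14,0,0],"roll":0,"gripper":0},{"slide":[21,0,0],"roll":0,"gripper":0},{"slide":[28,0,0],"roll":0,"gripper":0},{"slide":[34,0,0],"roll":0,"gripper":0},{"slide":[40,0,0],"roll":0,"gripper":0},{"slide":[46,0,0],"roll":0,"gripper":0},{"slide":[52,0,0],"roll":0,"gripper":0},{"slide":[57,0,0],"roll":0,"gripper":0},{"slide":[62,0,0],"roll":0,"gripper":0}]'

```text
clock: 5.3
position: [0.6183, 0.0848, 0.0867]
ee_rot: [-2.4, -2.027, 0.0]
force: [-1.0, -1.4, -1.2]
width: 0.006
```

>>> jog_arm --increments '[{"slide":[1,0,0],"roll":0,"gripper":0},{"slide":[2,0,0],"roll":0,"gripper":0},{"slide":[3,0,0],"roll":0,"gripper":0},{"slide":[4,0,0],"roll":0,"gripper":0},{"slide":[5,0,0],"roll":0,"gripper":0},{"slide":[6,0,0],"roll":0,"gripper":0},{"slide":[7,0,0],"roll":0,"gripper":0},{"slide":[8,0,0],"roll":0,"gripper":0},{"slide":[9,0,0],"roll":0,"gripper":0},{"slide":[10,0,0],"roll":0,"gripper":0}]'

```text
clock: 6.13
position: [0.6201, 0.0941, 0.0868]
ee_rot: [2.4, 2.027, 0.0]
force: [-1.1, -1.2, 2.1]
width: 0.005
```

```bash
python3 - <<'E'
from h import *
from cell import arm
o=arm.observe();print(o["joints"].round(2));tgt(o,.596,.2,.086,YAW)
for n in("scene","top"):
    d=arm.get_image(n);np.savez(f"{n}3.npz",**d)
    f=d["frame"];f=f[100:340,150:470];cv2.imwrite(f"pics/{n}3.png",cv2.resize(f,None,fx=2.4,fy=2.4))
E
```

```text
[ 0.02  0.61 -0.38  1.69  0.28  0.89 -0.64]
pos t,s 0.5956159947282209 0.1964781084889539 0.08677859003336799 tool xyz bay: [[0.0, 1.0], [1.0, -0.0], [0.0, 0.0]]
slide mm [3.5 0.4 0.8] roll -0.0 F [-1.1 -1.2  2.1] clock 6.1333 w 0.005391487258165929
```

View pics/scene3.png

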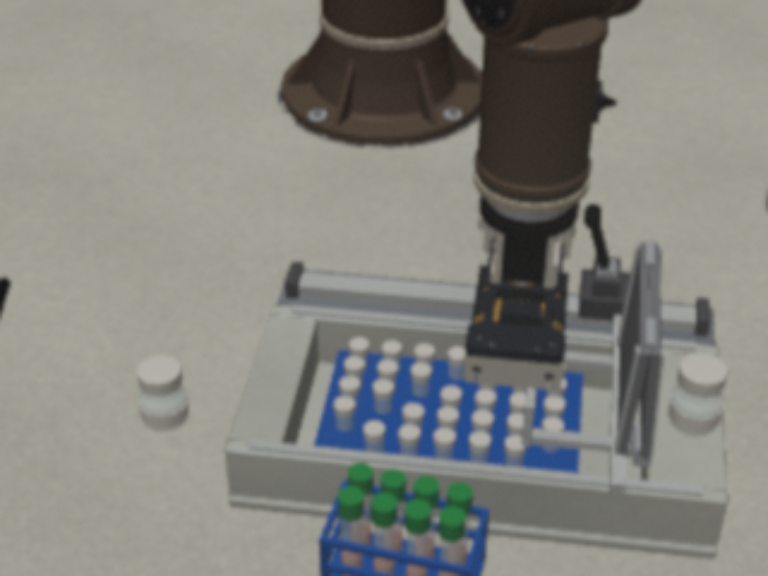

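Nearly home: the panels stand with a small gap left. I'll keep pushing slowly and watch the force.

>>> jog_arm --increments '[{"slide":[1,0,0],"roll":0,"gripper":0},{"slide":[2,0,0],"roll":0,"gripper":0},{"slide":[3,0,0],"roll":0,"gripper":0},{"slide":[3.5,0,0],"roll":0,"gripper":0},{"slide":[4,0,0],"roll":0,"gripper":0},{"slide":[4.5,0,0],"roll":0,"gripper":0},{"slide":[5,0,0],"roll":0,"gripper":0},{"slide":[5.5,0,0],"roll":0,"gripper":0},{"slide":[6,0,0],"roll":0,"gripper":0},{"slide":[6,0,0],"roll":0,"gripper":0}]'

```text
clock: 7.07
position: [0.6209, 0.099, 0.0867]
ee_rot: [2.4, 2.026, -0.002]
force: [-1.7, -4.8, 2.7]
width: 0.005
```

>>> jog_arm --increments '[{"slide":[0.5,0,0],"roll":0,"gripper":0},{"slide":[1,0,0],"roll":0,"gripper":0},{"slide":[1.5,0,0],"roll":0,"gripper":0},{"slide":[2,0,0],"roll":0,"gripper":0},{"slide":[2.5,0,0],"roll":0,"gripper":0},{"slide":[3,0,0],"roll":0,"gripper":0},{"slide":[3,0,0],"roll":0,"gripper":0},{"slide":[3,0,0],"roll":0,"gripper":0},{"slide":[3,0,0],"roll":0,"gripper":0},{"slide":[3,0,0],"roll":0,"gripper":0}]'

```text
clock: 7.9
position: [0.6209, 0.0993, 0.0867]
ee_rot: [2.401, 2.023, -0.006]
force: [-3.2, -10.8, 6.4]
width: 0.002
```

```bash
python3 - <<'E'
from h import *
from cell import arm
o=arm.observe();tgt(o,.596,.2,.086,YAW)
for n in("scene","top"):
    d=arm.get_image(n);np.savez(f"{n}4.npz",**d)
    f=d["frame"];f=f[140:300,290:470] if n=="scene" else f[150:330,170:370];cv2.imwrite(f"pics/{n}4.png",cv2.resize(f,None,fx=3.2,fy=3.2,interpolation=cv2.INTER_CUBIC))
E
```

```text
pos t,s 0.5955994348342987 0.20169913652437846 0.08666513291972744 tool xyz bay: [[0.002, 1.0], [1.0, -0.002], [-0.001, -0.005]]
slide mm [-1.7  0.4  0.7] roll -0.002 F [ -3.2 -10.8   6.4] clock 7.9 w 0.002002956020500375
```

View pics/scene4.png

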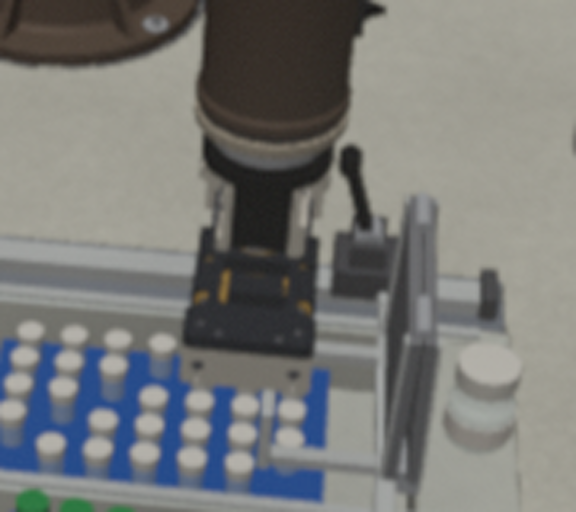

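View pics/top4.png

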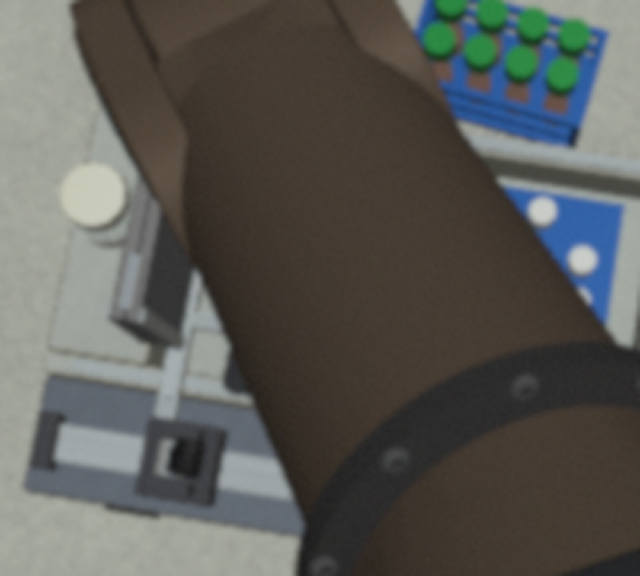

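>>> jog_arm --increments '[{"slide":[0.5,0,0],"roll":0,"gripper":0},{"slide":[1,0,0],"roll":0,"gripper":0},{"slide":[1.5,0,0],"roll":0,"gripper":0},{"slide":[2,0,0],"roll":0,"gripper":0},{"slide":[2.5,0,0],"roll":0,"gripper":0},{"slide":[3,0,0],"roll":0,"gripper":0},{"slide":[3,0,0],"roll":0,"gripper":0},{"slide":[3,0,0],"roll":0,"gripper":0},{"slide":[3,0,0],"roll":0,"gripper":0},{"slide":[3,0,0],"roll":0,"gripper":0}]'

```text
clock: 8.83
position: [0.621, 0.0995, 0.0866]
ee_rot: [2.401, 2.02, -0.011]
force: [-6.2, -17.9, 11.2]
width: 0.007
```

>>> jog_arm --increments '[{"slide":[-5,0,0],"roll":0,"gripper":0},{"slide":[-15,0,0],"roll":0,"gripper":0},{"slide":[-32,0,0],"roll":0,"gripper":0},{"slide":[-50,0,0],"roll":0,"gripper":0},{"slide":[-65,0,-10],"roll":0,"gripper":0},{"slide":[-70,0,-30],"roll":0,"gripper":0},{"slide":[-70,-10,-60],"roll":0.08,"gripper":0},{"slide":[-70,-30,-85],"roll":0.2,"gripper":0},{"slide":[-70,-55,-105],"roll":0.32,"gripper":0},{"slide":[-70,-80,-115],"roll":0.44,"gripper":0}]'

```text
clock: 9.67
position: [0.5318, 0.0513, 0.2042]
ee_rot: [2.789, 1.447, 0.007]
force: [1.1, 0.8, 0.1]
width: 0.001
```

```bash
python3 - <<'E'
from h import *
from cell import arm
o=arm.observe();print(o["joints"].round(2));tgt(o,.461,.19,.2,YAW+np.pi/2)
E
```

```text
[ 0.07  0.33 -0.34  1.81  0.13  1.02 -0.93]
pos t,s 0.5157754000963995 0.13955565028742803 0.20419283995613327 tool xyz bay: [[0.431, 0.902], [0.902, -0.431], [0.004, 0.003]]
slide mm [ 21.9 -71.2   4.1] roll 1.125 F [1.1 0.8 0.1] clock 9.6667 w 0.0014535452311268608
```

>>> jog_arm --increments '[{"slide":[1,-5,0],"roll":0.1,"gripper":0},{"slide":[2,-14,0],"roll":0.22,"gripper":0},{"slide":[4,-26,0],"roll":0.34,"gripper":0},{"slide":[6,-38,0],"roll":0.46,"gripper":0},{"slide":[8,-50,0],"roll":0.58,"gripper":0},{"slide":[10,-58,0],"roll":0.7,"gripper":0},{"slide":[12,-64,0],"roll":0.82,"gripper":0},{"slide":[14,-68,0],"roll":0.93,"gripper":0},{"slide":[16,-71,0],"roll":1.04,"gripper":0},{"slide":[18,-71,0],"roll":1.125,"gripper":0}]'

```text
clock: 10.5
position: [0.4828, 0.1068, 0.2018]
ee_rot: [-3.13, 0.261, -0.0]
force: [-0.1, -0.0, -0.5]
width: 0.011
```

```bash
python3 - <<'E'
from h import *
from cell import arm
o=arm.observe();print(o["joints"].round(2));tgt(o,.461,.205,.14,YAW+np.pi/2)
for n in("scene","top"):
    d=arm.get_image(n);np.savez(f"{n}5.npz",**d)
    f=d["frame"];f=f[140:300,290:470] if n=="scene" else f[150:330,170:370];cv2.imwrite(f"pics/{n}5.png",cv2.resize(f,None,fx=3.2,fy=3.2,interpolation=cv2.INTER_CUBIC))
d=load("scene5");w=world(d);g=d["frame"].max(-1)
v,u=np.mgrid[0:480,0:640]
for k in("scene5","top5"):
    d=load(k);w=world(d);g=d["frame"].max(-1)
    t=w[...,:2]@bx;s=w[...,:2]@by;z=w[...,2]
    m=(abs(t-.461)<.03)&(s>.2)&(s<.36)&(z>.12)&(z<.19)&(g<70)
    print(k,m.sum());
    if m.sum():
        print(np.c_[t[m],s[m],z[m]].min(0),np.c_[t[m],s[m],z[m]].max(0)); mm=m&(z>.155);print(t[mm].mean(),s[mm].mean(),z[mm].mean())
    m=(abs(t-.461)<.03)&(s>.325)&(s<.39)&(z>.02);print("end", np.percentile(z[m],[50,90,98]) if m.sum() else 0)
    # panel faces
    m=(abs(t-.596)<.08)&(z>.12)&(z<.2)&(s>.25)&(s<.33);print("panel s",np.percentile(s[m],[2,50,98]) if m.sum() else 0)
E
```

```text
[-0.19  0.26 -0.17  1.91  0.05  0.98 -2.11]
pos t,s 0.4581962114765809 0.1860204188541755 0.20177866395577568 tool xyz bay: [[1.0, 0.002], [0.002, -1.0], [0.0, 0.001]]
slide mm [  2.8 -18.9  61.8] roll 0.002 F [-0.1 -0.  -0.5] clock 10.5 w 0.011398926464014183
scene5 110
[0.45214776 0.24853405 0.12010613] [0.47600189 0.27241835 0.17319603]
0.4692495277217773 0.254701098424852 0.16663052720104812
end [0.06303605 0.07314219 0.07514568]
panel s [0.28740405 0.29561954 0.30933953]
top5 0
end 0
panel s [0.28619129 0.29085582 0.32704653]
```

View pics/scene5.png

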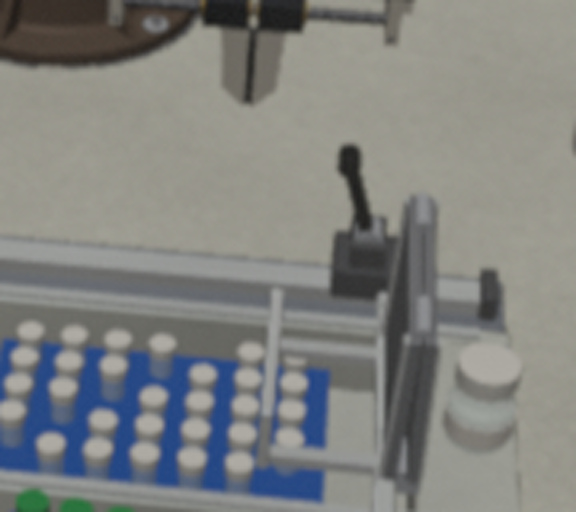

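View pics/top5.png

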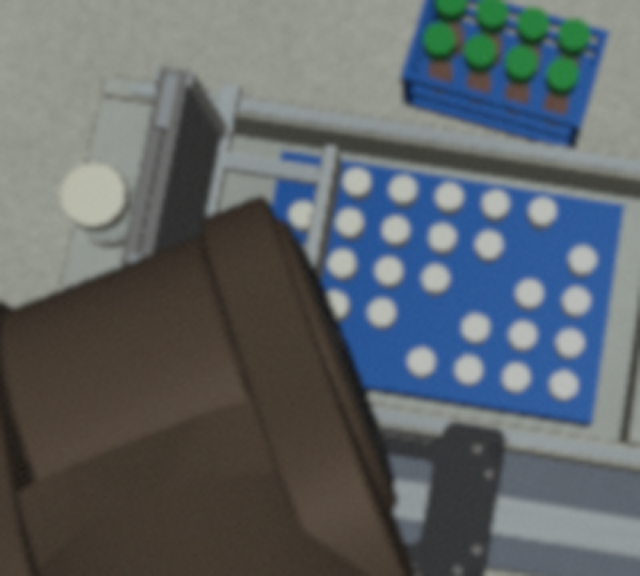

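>>> jog_arm --increments '[{"slide":[1,-4,10],"roll":0,"gripper":0},{"slide":[3,-10,28],"roll":0,"gripper":0},{"slide":[3,-16,46],"roll":0,"gripper":0},{"slide":[3,-19,58],"roll":0,"gripper":0},{"slide":[3,-22,62],"roll":0,"gripper":0},{"slide":[3,-30,62],"roll":0,"gripper":0},{"slide":[3,-39,62],"roll":0,"gripper":0},{"slide":[3,-48,62],"roll":0,"gripper":0},{"slide":[3,-57,62],"roll":0,"gripper":0},{"slide":[3,-66,62],"roll":0,"gripper":0}]'

```text
clock: 11.43
position: [0.4976, 0.1714, 0.1404]
ee_rot: [-3.131, 0.254, -0.002]
force: [0.5, -1.7, 0.9]
width: 0.004
```

>>> jog_arm --increments '[{"slide":[0,-9,0],"roll":0,"gripper":0},{"slide":[0,-18,0],"roll":0,"gripper":0},{"slide":[0,-27,0],"roll":0,"gripper":0},{"slide":[0,-36,0],"roll":0,"gripper":0},{"slide":[0,-45,0],"roll":0,"gripper":0},{"slide":[0,-51,0],"roll":0,"gripper":0},{"slide":[0,-55,0],"roll":0,"gripper":0},{"slide":[0,-55,0],"roll":0,"gripper":0},{"slide":[0,-55,0],"roll":0,"gripper":0},{"slide":[0,-55,0],"roll":0,"gripper":0}]'

```text
clock: 12.27
position: [0.506, 0.2242, 0.1397]
ee_rot: [3.131, -0.255, 0.0]
force: [-0.1, 1.4, 0.1]
width: 0.008
```

```bash
python3 - <<'E'
from h import *
from cell import arm
o=arm.observe();print(o["joints"].round(2));tgt(o,.461,.332,.18,YAW+np.pi/2)
for n in("scene",):
    d=arm.get_image(n);np.savez(f"{n}6.npz",**d)
    f=d["frame"];f=f[140:300,290:470] if n=="scene" else f[150:330,170:370];cv2.imwrite(f"pics/{n}6.png",cv2.resize(f,None,fx=3.2,fy=3.2,interpolation=cv2.INTER_CUBIC))
E
```

```text
[-0.38  0.42 -0.18  1.84  0.09  0.89 -2.34]
pos t,s 0.4613468330844699 0.3056810075791699 0.1397375671279952 tool xyz bay: [[1.0, 0.005], [0.005, -1.0], [0.0, -0.0]]
slide mm [ -0.2 -26.3 -40.3] roll 0.005 F [-0.1  1.4  0.1] clock 12.2667 w 0.007696210797194813
```

View pics/scene6.png

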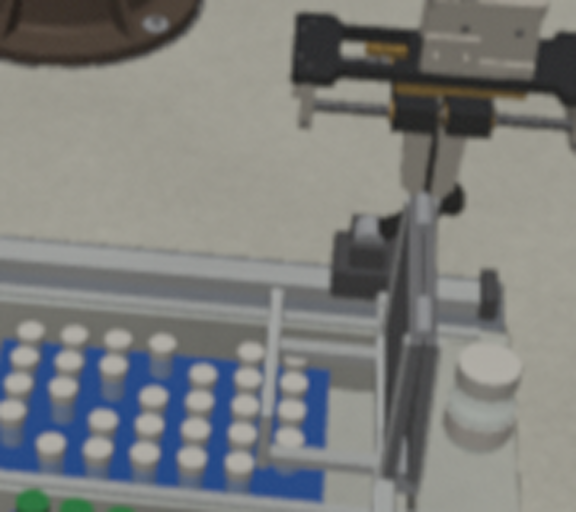

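>>> jog_arm --increments '[{"slide":[0,3,-10],"roll":0.005,"gripper":0},{"slide":[0,3,-25],"roll":0.005,"gripper":0},{"slide":[0,-3,-35],"roll":0.005,"gripper":0},{"slide":[0,-14,-35],"roll":0.005,"gripper":0},{"slide":[0,-23,-35],"roll":0.005,"gripper":0},{"slide":[0,-26,-28],"roll":0.005,"gripper":0},{"slide":[0,-26,-18],"roll":0.005,"gripper":0},{"slide":[0,-26,-8],"roll":0.005,"gripper":0},{"slide":[0,-26,0],"roll":0.005,"gripper":0},{"slide":[0,-26,6],"roll":0.005,"gripper":0}]'

```text
clock: 13.15
position: [0.5095, 0.2497, 0.1318]
ee_rot: [3.13, -0.263, -0.003]
force: [0.1, 2.1, 1.5]
width: 0.002
```

>>> jog_arm --increments '[{"slide":[0,0,4],"roll":0,"gripper":0},{"slide":[0,0,8],"roll":0,"gripper":0},{"slide":[0,0,11],"roll":0,"gripper":0},{"slide":[0,0,14],"roll":0,"gripper":0},{"slide":[0,0,16],"roll":0,"gripper":0},{"slide":[0,0,18],"roll":0,"gripper":0},{"slide":[0,0,19],"roll":0,"gripper":0},{"slide":[0,0,20],"roll":0,"gripper":0},{"slide":[0,0,20],"roll":0,"gripper":0},{"slide":[0,0,20],"roll":0,"gripper":0}]'

```text
clock: 13.98
position: [0.5103, 0.25, 0.1138]
ee_rot: [3.13, -0.263, 0.0]
force: [-0.1, 1.1, 0.2]
width: 0.005
```

```bash
python3 - <<'E'
from h import *
from cell import arm
o=arm.observe();print(o["joints"].round(2));tgt(o,.461,.332,.112,YAW+np.pi/2)
for n in("scene",):
    d=arm.get_image(n);np.savez(f"{n}7.npz",**d)
    f=d["frame"];f=f[140:300,290:470] if n=="scene" else f[150:330,170:370];cv2.imwrite(f"pics/{n}7.png",cv2.resize(f,None,fx=3.2,fy=3.2,interpolation=cv2.INTER_CUBIC))
E
```

```text
[-0.42  0.47 -0.18  1.83  0.11  0.85 -2.39]
pos t,s 0.4612979532361203 0.3317674394902399 0.1137759474661931 tool xyz bay: [[1.0, 0.001], [0.001, -1.0], [0.0, -0.0]]
slide mm [-0.3 -0.2  1.8] roll 0.001 F [-0.1  1.1  0.2] clock 13.9833 w 0.004845899224640826
```

View pics/scene7.png

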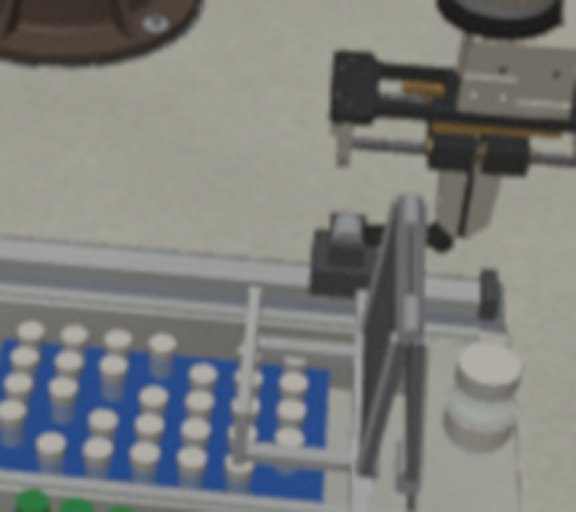

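```bash
python3 - <<'E'
from h import *
for k in("scene5","scene6","scene7"):
    d=load(k);w=world(d);g=d["frame"].max(-1)
    t=w[...,:2]@bx;s=w[...,:2]@by;z=w[...,2]
    m=(abs(t-.596)<.05)&(z>.095)&(z<.118)&(s>.15)&(s<.24);print(k,"bar",m.sum(),np.percentile(s[m],[5,50,95]).round(4))
    m=(abs(t-.465)<.025)&(z>.08)&(z<.18)&(g<75)&(s>.2)&(s<.36)
    for a in np.arange(.23,.35,.01):
        q=m&(abs(s-a)<.005)
        if q.sum()>2:print("  s%.3f n%d zmin %.3f zmax %.3f"%(a,q.sum(),z[q].min(),z[q].max()),end="")
    print()
E
```

```text
scene5 bar 135 [0.2132 0.2167 0.2203]
  s0.250 n49 zmin 0.081 zmax 0.173  s0.260 n133 zmin 0.080 zmax 0.173  s0.270 n92 zmin 0.080 zmax 0.144  s0.280 n65 zmin 0.080 zmax 0.110  s0.290 n32 zmin 0.082 zmax 0.099
scene6 bar 135 [0.2132 0.2168 0.2203]
  s0.250 n16 zmin 0.085 zmax 0.093  s0.260 n74 zmin 0.081 zmax 0.109  s0.270 n63 zmin 0.080 zmax 0.110  s0.280 n78 zmin 0.081 zmax 0.117  s0.290 n56 zmin 0.081 zmax 0.126  s0.300 n5 zmin 0.162 zmax 0.180  s0.310 n20 zmin 0.150 zmax 0.179  s0.320 n29 zmin 0.134 zmax 0.150  s0.330 n19 zmin 0.139 zmax 0.149
scene7 bar 137 [0.1989 0.2026 0.2063]
  s0.240 n40 zmin 0.081 zmax 0.094  s0.250 n67 zmin 0.080 zmax 0.110  s0.260 n62 zmin 0.080 zmax 0.109  s0.270 n78 zmin 0.080 zmax 0.111  s0.280 n37 zmin 0.084 zmax 0.112  s0.310 n13 zmin 0.110 zmax 0.116  s0.320 n30 zmin 0.108 zmax 0.119  s0.330 n39 zmin 0.112 zmax 0.162
```

>>> jog_arm --increments '[{"slide":[0,0,-8],"roll":0,"gripper":0},{"slide":[0,0,-25],"roll":0,"gripper":0},{"slide":[0,0,-45],"roll":-0.06,"gripper":0},{"slide":[0,0,-65],"roll":-0.17,"gripper":0},{"slide":[0,0,-80],"roll":-0.29,"gripper":0},{"slide":[0,0,-88],"roll":-0.41,"gripper":0.1},{"slide":[0,0,-90],"roll":-0.53,"gripper":0.5},{"slide":[0,0,-90],"roll":-0.65,"gripper":0.5},{"slide":[0,0,-90],"roll":-0.77,"gripper":0.5},{"slide":[0,0,-90],"roll":-0.89,"gripper":0.5}]'

```text
clock: 14.87
position: [0.5104, 0.2496, 0.2045]
ee_rot: [2.935, 1.118, 0.001]
force: [0.0, -0.3, -0.5]
width: 0.319
```

>>> jog_arm --increments '[{"slide":[0,0,0],"roll":-0.12,"gripper":0.5},{"slide":[0,0,0],"roll":-0.24,"gripper":0.5},{"slide":[0,0,0],"roll":-0.36,"gripper":0.5},{"slide":[0,0,0],"roll":-0.48,"gripper":0.5},{"slide":[0,0,0],"roll":-0.6,"gripper":0.5},{"slide":[0,0,0],"roll":-0.72,"gripper":0.5},{"slide":[0,0,0],"roll":-0.84,"gripper":0.5},{"slide":[0,0,0],"roll":-0.96,"gripper":0.5},{"slide":[0,0,0],"roll":-1.08,"gripper":0.5},{"slide":[0,0,0],"roll":-1.2,"gripper":0.5}]'

```text
clock: 15.7
position: [0.5104, 0.2495, 0.2043]
ee_rot: [1.791, 2.58, -0.001]
force: [1.2, -0.6, 0.5]
width: 0.499
```

```bash
python3 - <<'E'
from h import *
from cell import arm
o=arm.observe();print(o["joints"].round(2));tgt(o,.457,.324,.2,YAW+np.pi/4)
for n in("scene",):
    d=arm.get_image(n);np.savez(f"{n}8.npz",**d)
    f=d["frame"];f=f[140:300,290:470];cv2.imwrite(f"pics/{n}8.png",cv2.resize(f,None,fx=3.2,fy=3.2,interpolation=cv2.INTER_CUBIC))
for k in("scene8",):
    d=load(k);w=world(d);g=d["frame"].max(-1)
    t=w[...,:2]@bx;s=w[...,:2]@by;z=w[...,2]
    m=(abs(t-.596)<.05)&(z>.095)&(z<.118)&(s>.15)&(s<.24);print(k,"bar",m.sum(),np.percentile(s[m],[5,50,95]).round(4))
    m=(abs(t-.465)<.025)&(z>.08)&(z<.14)&(g<75)&(s>.2)&(s<.36)
    for a in np.arange(.23,.35,.005):
        q=m&(abs(s-a)<.0025)
        if q.sum()>2:print("  s%.3f n%d zmin %.3f zmax %.3f t %.3f-%.3f"%(a,q.sum(),z[q].min(),z[q].max(),t[q].min(),t[q].max()))
    m=(t>.5)&(t<.7)&(z>.13)&(z<.2)&(s>.24)&(s<.33);print("panel",t[m].min(),np.percentile(s[m],[1,99]))
    m=(abs(t-.461)<.03)&(s>.34)&(s<.39)&(z>.02);print("end", [ (a.round(3),z[m&(abs(s-a)<.005)].max().round(3)) for a in np.arange(.34,.38,.01) if (m&(abs(s-a)<.005)).any()])
E
```

```text
[-0.08  0.45 -0.66  1.7   0.3   1.09 -0.47]
pos t,s 0.461513878752275 0.33131119723461133 0.20431553387127624 tool xyz bay: [[-0.501, 0.865], [0.865, 0.501], [0.001, -0.001]]
slide mm [-4.1 -7.6  4.3] roll -0.26 F [ 1.2 -0.6  0.5] clock 15.7 w 0.49872612956547735
scene8 bar 138 [0.199  0.2027 0.2063]
  s0.240 n21 zmin 0.083 zmax 0.093 t 0.448-0.488
  s0.245 n37 zmin 0.080 zmax 0.095 t 0.445-0.488
  s0.250 n31 zmin 0.082 zmax 0.109 t 0.464-0.487
  s0.255 n32 zmin 0.081 zmax 0.109 t 0.476-0.489
  s0.260 n34 zmin 0.080 zmax 0.110 t 0.476-0.489
  s0.265 n28 zmin 0.082 zmax 0.111 t 0.472-0.489
  s0.270 n41 zmin 0.081 zmax 0.111 t 0.457-0.487
  s0.275 n40 zmin 0.082 zmax 0.113 t 0.456-0.489
  s0.280 n19 zmin 0.090 zmax 0.113 t 0.458-0.472
  s0.310 n4 zmin 0.112 zmax 0.117 t 0.471-0.472
  s0.315 n18 zmin 0.106 zmax 0.117 t 0.455-0.475
  s0.320 n20 zmin 0.108 zmax 0.118 t 0.456-0.474
  s0.325 n15 zmin 0.109 zmax 0.119 t 0.458-0.477
panel 0.5265318718310215 [0.27720603 0.30425715]
end [(np.float64(0.34), np.float64(0.531)), (np.float64(0.35), np.float64(0.532)), (np.float64(0.36), np.float64(0.558)), (np.float64(0.37), np.float64(0.556))]
```

View pics/scene8.png

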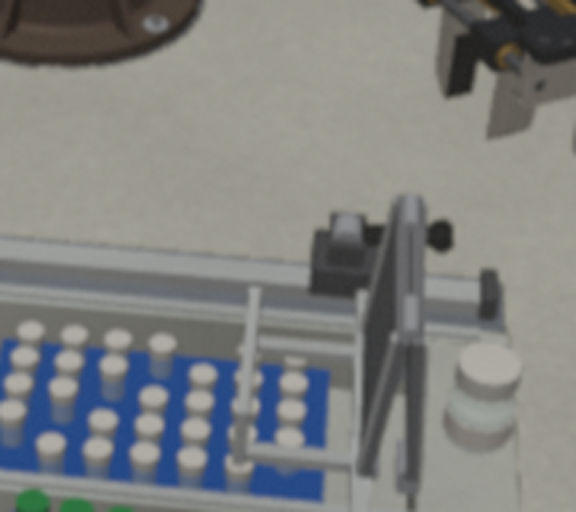

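>>> jog_arm --increments '[{"slide":[-3,-2,4],"roll":-0.12,"gripper":0.5},{"slide":[-6,-4,12],"roll":-0.24,"gripper":0.5},{"slide":[-6,-4,26],"roll":-0.26,"gripper":0.5},{"slide":[-6,-4,41],"roll":-0.26,"gripper":0.5},{"slide":[-6,-4,56],"roll":-0.26,"gripper":0.5},{"slide":[-6,-4,70],"roll":-0.26,"gripper":0.5},{"slide":[-6,-4,80],"roll":-0.26,"gripper":0.5},{"slide":[-6,-4,85],"roll":-0.26,"gripper":0.5},{"slide":[-6,-4,85],"roll":-0.26,"gripper":0.5},{"slide":[-6,-4,85],"roll":-0.26,"gripper":0.5}]'

```text
clock: 16.58
position: [0.5086, 0.2432, 0.1191]
ee_rot: [1.45, 2.787, 0.0]
force: [0.5, -0.1, 0.6]
width: 0.503
```

```bash
python3 - <<'E'
from h import *
from cell import arm
o=arm.observe();print(o["joints"].round(2));tgt(o,.461,.324,.095,YAW+np.pi/4)
for n in("scene","top"):
    d=arm.get_image(n);np.savez(f"{n}9.npz",**d)
    f=d["frame"];f=f[140:300,290:470] if n=="scene" else f[150:330,170:370];cv2.imwrite(f"pics/{n}9.png",cv2.resize(f,None,fx=3.2,fy=3.2,interpolation=cv2.INTER_CUBIC))
E
```

```text
[-0.07  0.54 -0.67  1.81  0.41  0.93 -0.31]
pos t,s 0.46081417471717656 0.3248449394325723 0.1191289981963054 tool xyz bay: [[-0.703, 0.712], [0.712, 0.703], [0.0, -0.0]]
slide mm [-0.7 -0.5 24.1] roll -0.006 F [ 0.5 -0.1  0.6] clock 16.5833 w 0.5028193562130402
```

View pics/scene9.png

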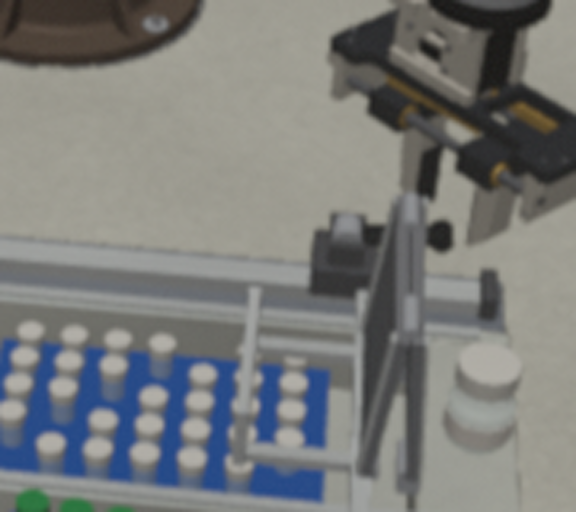

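>>> jog_arm --increments '[{"slide":[0,0,6],"roll":0,"gripper":0.5},{"slide":[0,0,13],"roll":0,"gripper":0.5},{"slide":[0,0,19],"roll":0,"gripper":0.5},{"slide":[0,0,23],"roll":0,"gripper":0.5},{"slide":[0,0,24],"roll":0,"gripper":0.4},{"slide":[0,0,24],"roll":0,"gripper":0.2},{"slide":[0,0,24],"roll":0,"gripper":0.1},{"slide":[0,0,24],"roll":0,"gripper":0},{"slide":[0,0,24],"roll":0,"gripper":0},{"slide":[0,0,24],"roll":0,"gripper":0}]' --newtons 15

```text
clock: 17.52
position: [0.5078, 0.2432, 0.0947]
ee_rot: [-1.448, -2.787, 0.001]
force: [-3.7, -0.4, 1.0]
width: 0.26
```

>>> jog_arm --increments '[{"slide":[0,0,-4],"roll":0,"gripper":0},{"slide":[-1,-1,-9],"roll":0,"gripper":0},{"slide":[-2,-2,-13],"roll":0,"gripper":0},{"slide":[-2.5,-2.5,-17],"roll":0,"gripper":0},{"slide":[-4,-4,-21],"roll":0,"gripper":0},{"slide":[-5,-5,-25],"roll":0,"gripper":0},{"slide":[-8,-8,-32],"roll":0,"gripper":0},{"slide":[-12,-12,-39],"roll":0,"gripper":0},{"slide":[-15,-15,-43],"roll":0,"gripper":0},{"slide":[-17,-17,-45],"roll":0,"gripper":0}]'

```text
clock: 18.35
position: [0.4996, 0.2203, 0.1397]
ee_rot: [-1.443, -2.784, 0.005]
force: [-17.4, 4.9, -0.6]
width: 0.168
```

```bash
python3 - <<'E'
from h import *
from cell import arm
o=arm.observe();print(o["joints"].round(2));tgt(o,.461,.324,.095,YAW+np.pi/4)
for n in("scene",):
    d=arm.get_image(n);np.savez(f"{n}10.npz",**d)
    f=d["frame"];f=f[140:300,290:470] if n=="scene" else f[150:330,170:370];cv2.imwrite(f"pics/{n}10.png",cv2.resize(f,None,fx=3.2,fy=3.2,interpolation=cv2.INTER_CUBIC))
E
```

```text
[-0.01  0.5  -0.7   1.82  0.38  0.96 -0.25]
pos t,s 0.4557503272936028 0.30070817827088175 0.13970856351596495 tool xyz bay: [[-0.705, 0.709], [0.709, 0.705], [-0.007, -0.001]]
slide mm [12.7 20.4 44.6] roll -0.003 F [-17.4   4.9  -0.6] clock 18.35 w 0.16761978922754123
```

View pics/scene10.png

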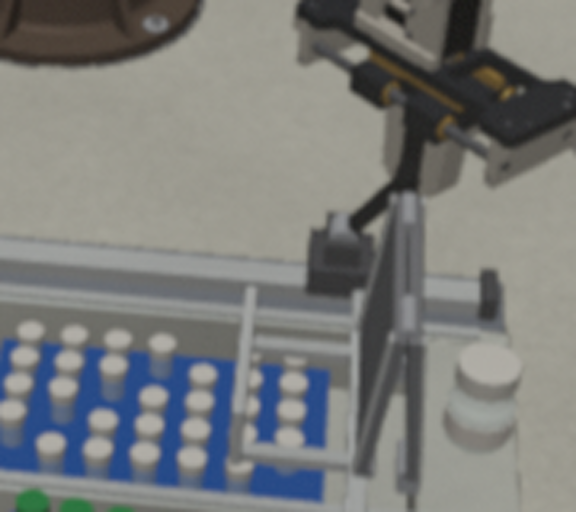

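>>> jog_arm --increments '[{"slide":[0,0,0],"roll":0,"gripper":0.2},{"slide":[0,0,0],"roll":0,"gripper":0.3},{"slide":[0,0,0],"roll":0,"gripper":0.35},{"slide":[0,0,-2],"roll":0,"gripper":0.35},{"slide":[-5,-5,-7],"roll":0,"gripper":0.35},{"slide":[-11,-11,-12],"roll":0,"gripper":0.35},{"slide":[-18,-18,-14],"roll":0,"gripper":0.35},{"slide":[-26,-26,-15],"roll":0,"gripper":0.35},{"slide":[-34,-34,-15],"roll":0,"gripper":0.35},{"slide":[-40,-40,-15],"roll":0,"gripper":0.35}]' --newtons 8

```text
clock: 19.23
position: [0.4954, 0.1617, 0.1552]
ee_rot: [1.451, 2.784, 0.001]
force: [2.8, 0.5, 1.3]
width: 0.351
```

```bash
python3 - <<'E'
from h import *
from cell import arm
o=arm.observe();print(o["joints"].round(2));tgt(o,.461,.324,.095,YAW+np.pi/4)
for n in("scene",):
    d=arm.get_image(n);np.savez(f"{n}11.npz",**d)
    f=d["frame"];f=f[140:300,290:470] if n=="scene" else f[150:330,170:370];cv2.imwrite(f"pics/{n}11.png",cv2.resize(f,None,fx=3.2,fy=3.2,interpolation=cv2.INTER_CUBIC))
E
```

```text
[ 0.11  0.44 -0.71  1.87  0.35  0.95 -0.14]
pos t,s 0.46135611926577125 0.24222872918679866 0.1552344899523388 tool xyz bay: [[-0.702, 0.712], [0.712, 0.702], [0.002, 0.0]]
slide mm [58.6 57.1 60.2] roll -0.007 F [2.8 0.5 1.3] clock 19.2333 w 0.35133688986361467
```

View pics/scene11.png

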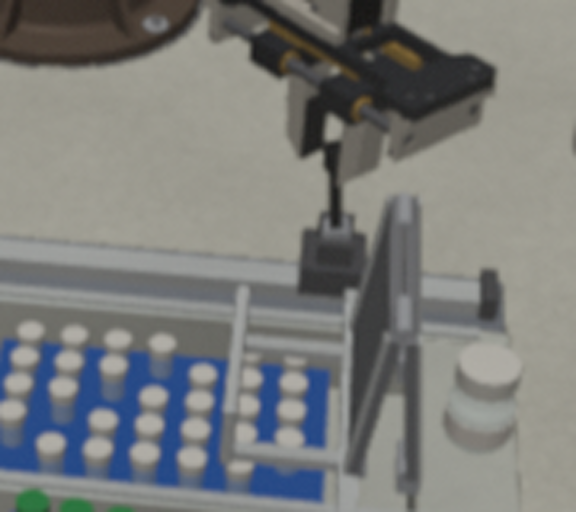

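>>> jog_arm --increments '[{"slide":[0,0,-10],"roll":0,"gripper":0.4},{"slide":[0,0,-30],"roll":0,"gripper":0.4},{"slide":[0,0,-50],"roll":0.06,"gripper":0.4},{"slide":[-10,2,-60],"roll":0.17,"gripper":0.2},{"slide":[-35,7,-62],"roll":0.29,"gripper":0},{"slide":[-65,13,-62],"roll":0.41,"gripper":0},{"slide":[-95,19,-62],"roll":0.53,"gripper":0},{"slide":[-125,25,-62],"roll":0.65,"gripper":0},{"slide":[-150,30,-62],"roll":0.77,"gripper":0},{"slide":[-160,31,-62],"roll":0.785,"gripper":0}]' --newtons 20

```text
clock: 20.12
position: [0.6138, 0.0474, 0.2167]
ee_rot: [2.415, 2.008, -0.001]
force: [0.1, -0.2, -0.6]
width: 0.008
```

```bash
python3 - <<'E'
from h import *
from cell import arm
o=arm.observe();print(o["joints"].round(2));tgt(o,.596,.15,.087,YAW)
d=arm.get_image("scene");np.savez("scene12.npz",**d)
f=d["frame"];f=f[140:300,290:470];cv2.imwrite(f"pics/scene12.png",cv2.resize(f,None,fx=3.2,fy=3.2,interpolation=cv2.INTER_CUBIC))
w=world(d);t=w[...,:2]@bx;s=w[...,:2]@by;z=w[...,2]
m=(abs(t-.596)<.05)&(z>.095)&(z<.118)&(s>.15)&(s<.24);print("bar",m.sum(),np.percentile(s[m],[5,50,95]).round(4))
E
```

```text
[ 0.17  0.48 -0.49  1.58  0.24  1.15 -0.56]
pos t,s 0.5972508281671749 0.14934163481965154 0.21666614743862192 tool xyz bay: [[0.015, 1.0], [1.0, -0.015], [0.0, -0.001]]
slide mm [  0.8  -1.3 129.7] roll -0.015 F [ 0.1 -0.2 -0.6] clock 20.1167 w 0.007980886169048552
bar 142 [0.1917 0.1953 0.199 ]
```

View pics/scene12.png

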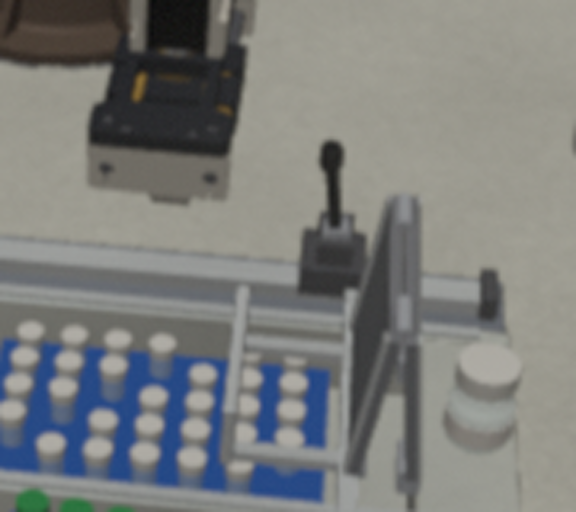

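>>> jog_arm --increments '[{"slide":[0,-1,8],"roll":-0.015,"gripper":0},{"slide":[0,-1,25],"roll":-0.015,"gripper":0},{"slide":[0,-1,45],"roll":-0.015,"gripper":0},{"slide":[0,-1,65],"roll":-0.015,"gripper":0},{"slide":[0,-1,85],"roll":-0.015,"gripper":0},{"slide":[0,-1,105],"roll":-0.015,"gripper":0},{"slide":[0,-1,120],"roll":-0.015,"gripper":0},{"slide":[0,-1,128],"roll":-0.015,"gripper":0},{"slide":[5,-1,130],"roll":-0.015,"gripper":0},{"slide":[13,-1,130],"roll":-0.015,"gripper":0}]'

```text
clock: 21.0
position: [0.6122, 0.0642, 0.0866]
ee_rot: [-2.388, -2.04, 0.001]
force: [0.2, -0.9, 0.4]
width: 0.003
```

>>> jog_arm --increments '[{"slide":[8,0,0],"roll":0,"gripper":0},{"slide":[14,0,0],"roll":0,"gripper":0},{"slide":[18,0,0],"roll":0,"gripper":0},{"slide":[22,0,0],"roll":0,"gripper":0},{"slide":[26,0,0],"roll":0,"gripper":0},{"slide":[30,0,0],"roll":0,"gripper":0},{"slide":[34,0,0],"roll":0,"gripper":0},{"slide":[37,0,0],"roll":0,"gripper":0},{"slide":[40,0,0],"roll":0,"gripper":0},{"slide":[42,0,0],"roll":0,"gripper":0}]'

```text
clock: 21.83
position: [0.6191, 0.0999, 0.0867]
ee_rot: [2.391, 2.032, -0.01]
force: [-6.1, -19.8, 13.5]
width: 0.007
```

>>> jog_arm --increments '[{"slide":[0.5,0,0],"roll":0,"gripper":0},{"slide":[1,0,0],"roll":0,"gripper":0},{"slide":[1.5,0,0],"roll":0,"gripper":0},{"slide":[2,0,0],"roll":0,"gripper":0},{"slide":[2.5,0,0],"roll":0,"gripper":0},{"slide":[3,0,0],"roll":0,"gripper":0},{"slide":[3,0,0],"roll":0,"gripper":0},{"slide":[3,0,0],"roll":0,"gripper":0},{"slide":[3,0,0],"roll":0,"gripper":0},{"slide":[3,0,0],"roll":0,"gripper":0}]'

```text
clock: 22.67
position: [0.6191, 0.1, 0.0867]
ee_rot: [2.392, 2.029, -0.014]
force: [-8.0, -21.9, 15.2]
width: 0.007
```

```bash
python3 - <<'E'
from h import *
from cell import arm
o=arm.observe();print(o["joints"].round(2));tgt(o,.596,.2015,.087,YAW)
E
```

```text
[ 0.05  0.62 -0.45  1.68  0.33  0.92 -0.7 ]
pos t,s 0.593667376461328 0.20212819329711 0.0866782771314043 tool xyz bay: [[-0.004, 1.0], [1.0, 0.004], [-0.002, -0.01]]
slide mm [-0.6  2.3 -0.3] roll 0.004 F [ -8.  -21.9  15.2] clock 22.6667 w 0.007328554161228502
```

>>> jog_arm --increments '[{"slide":[-5,0,0],"roll":0,"gripper":0},{"slide":[-15,0,0],"roll":0,"gripper":0},{"slide":[-32,0,0],"roll":0,"gripper":0},{"slide":[-50,0,0],"roll":0,"gripper":0},{"slide":[-65,0,-10],"roll":0,"gripper":0},{"slide":[-70,0,-30],"roll":0,"gripper":0},{"slide":[-70,-10,-60],"roll":-0.08,"gripper":0},{"slide":[-70,-30,-85],"roll":-0.2,"gripper":0},{"slide":[-70,-55,-105],"roll":-0.32,"gripper":0},{"slide":[-70,-80,-115],"roll":-0.44,"gripper":0}]'

```text
clock: 23.5
position: [0.5304, 0.0526, 0.2041]
ee_rot: [1.878, 2.516, 0.005]
force: [1.0, 0.3, 0.6]
width: 0.006
```

```bash
python3 - <<'E'
from h import *
from cell import arm
o=arm.observe();print(o["joints"].round(2));tgt(o,.463,.205,.2,YAW+np.pi/4)
d=arm.get_image("scene");np.savez("scene13.npz",**d)
f=d["frame"];f=f[140:300,290:470];cv2.imwrite(f"pics/scene13.png",cv2.resize(f,None,fx=3.2,fy=3.2,interpolation=cv2.INTER_CUBIC))
w=world(d);t=w[...,:2]@bx;s=w[...,:2]@by;z=w[...,2]
m=(abs(t-.596)<.05)&(z>.095)&(z<.118)&(s>.15)&(s<.24);print("bar",m.sum(),np.percentile(s[m],[5,50,95]).round(4))
g=d["frame"].max(-1);m=(abs(t-.465)<.025)&(z>.15)&(z<.19)&(g<75)&(s>.24)&(s<.36);print(t[m].mean(),s[m].mean(),z[m].max())
E
```

```text
[ 0.29  0.38 -0.65  1.79  0.26  1.05 -0.16]
pos t,s 0.5141299369352748 0.14055692008084023 0.20407385756378896 tool xyz bay: [[-0.441, 0.898], [0.898, 0.441], [0.003, 0.002]]
slide mm [ 80.4 -17.5   4. ] roll -0.329 F [1.  0.3 0.6] clock 23.5 w 0.005848521832332305
bar 137 [0.2132 0.2167 0.2203]
0.46892296138332434 0.2646260357208109 0.17497070973399603
```

View pics/scene13.png

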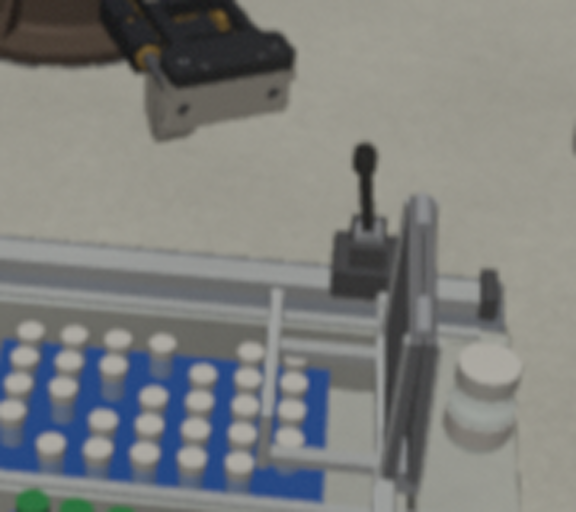

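>>> jog_arm --increments '[{"slide":[5,-1,0],"roll":-0.1,"gripper":0},{"slide":[18,-4,0],"roll":-0.2,"gripper":0},{"slide":[36,-8,0],"roll":-0.3,"gripper":0},{"slide":[55,-12,3],"roll":-0.33,"gripper":0},{"slide":[70,-16,12],"roll":-0.33,"gripper":0},{"slide":[78,-17,26],"roll":-0.33,"gripper":0},{"slide":[80,-17,42],"roll":-0.33,"gripper":0},{"slide":[80,-17,56],"roll":-0.33,"gripper":0},{"slide":[80,-17,63],"roll":-0.33,"gripper":0},{"slide":[80,-17,64],"roll":-0.33,"gripper":0}]'

```text
clock: 24.38
position: [0.4903, 0.1239, 0.1362]
ee_rot: [-1.449, -2.785, 0.002]
force: [0.5, -0.3, -0.3]
width: 0.007
```

```bash
python3 - <<'E'
from h import *
from cell import arm
o=arm.observe();print(o["joints"].round(2));tgt(o,.463,.307,.14,YAW+np.pi/4)
E
```

```text
[ 0.19  0.44 -0.71  1.93  0.36  0.91 -0.09]
pos t,s 0.4627235901311647 0.20416898764969213 0.13622482792976742 tool xyz bay: [[-0.703, 0.711], [0.711, 0.703], [-0.003, -0.001]]
slide mm [73.  72.5 -3.8] roll -0.006 F [ 0.5 -0.3 -0.3] clock 24.3833 w 0.007430500789593395
```

>>> jog_arm --increments '[{"slide":[5,5,0],"roll":0,"gripper":0},{"slide":[13,13,0],"roll":0,"gripper":0},{"slide":[21,21,-1],"roll":0,"gripper":0},{"slide":[28,28,-2],"roll":0,"gripper":0},{"slide":[35,35,-3],"roll":0,"gripper":0},{"slide":[42,42,-4],"roll":0,"gripper":0},{"slide":[50,50,-4],"roll":0,"gripper":0},{"slide":[58,58,-4],"roll":0,"gripper":0},{"slide":[66,66,-4],"roll":0,"gripper":0},{"slide":[71,71,-4],"roll":0,"gripper":0}]'

```text
clock: 25.22
position: [0.5089, 0.2245, 0.1418]
ee_rot: [-1.448, -2.788, -0.001]
force: [0.1, -1.9, -0.2]
width: 0.008
```

```bash
python3 - <<'E'
from h import *
from cell import arm
o=arm.observe();print(o["joints"].round(2));tgt(o,.463,.317,.14,YAW+np.pi/4)
d=arm.get_image("scene");np.savez("scene14.npz",**d)
f=d["frame"];f=f[140:300,290:470];cv2.imwrite(f"pics/scene14.png",cv2.resize(f,None,fx=3.2,fy=3.2,interpolation=cv2.INTER_CUBIC))
w=world(d);t=w[...,:2]@bx;s=w[...,:2]@by;z=w[...,2]
m=(abs(t-.596)<.05)&(z>.095)&(z<.118)&(s>.15)&(s<.24);print("bar",m.sum(),np.percentile(s[m],[5,50,95]).round(4))
E
```

```text
[-0.01  0.51 -0.7   1.8   0.39  0.97 -0.26]
pos t,s 0.46424434096618566 0.30641551470727213 0.1417703631037404 tool xyz bay: [[-0.704, 0.71], [0.71, 0.704], [-0.0, 0.001]]
slide mm [8.4 6.6 1.8] roll -0.004 F [ 0.1 -1.9 -0.2] clock 25.2167 w 0.007832249211530957
bar 135 [0.2132 0.2167 0.2203]
```

View pics/scene14.png

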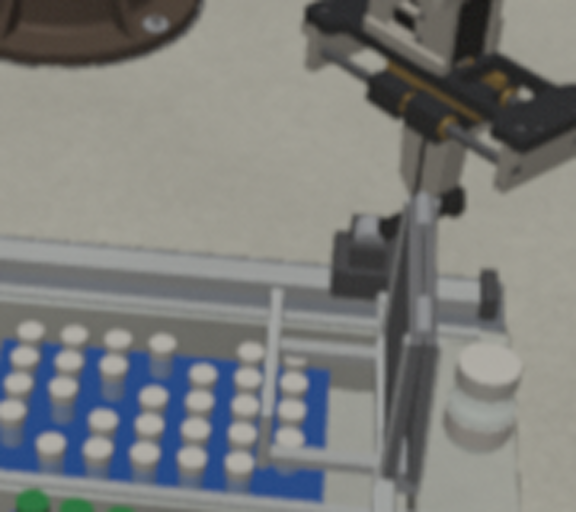

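>>> jog_arm --increments '[{"slide":[2,1.5,3],"roll":0,"gripper":0},{"slide":[3,2.5,6],"roll":0,"gripper":0},{"slide":[4,3.5,9],"roll":0,"gripper":0},{"slide":[5,4.5,12],"roll":0,"gripper":0},{"slide":[6,5,15],"roll":0,"gripper":0},{"slide":[7,6,18],"roll":0,"gripper":0},{"slide":[7.5,6.5,20],"roll":0,"gripper":0},{"slide":[8,7,22],"roll":0,"gripper":0},{"slide":[8,7,24],"roll":0,"gripper":0},{"slide":[8,7,25],"roll":0,"gripper":0}]'

```text
clock: 26.1
position: [0.5099, 0.2332, 0.1165]
ee_rot: [-1.449, -2.787, -0.0]
force: [0.7, 0.7, 1.3]
width: 0.006
```

```bash
python3 - <<'E'
from h import *
from cell import arm
o=arm.observe();print(o["joints"].round(2));tgt(o,.463,.317,.11,YAW+np.pi/4)
d=arm.get_image("scene");np.savez("scene15.npz",**d)
f=d["frame"];f=f[140:300,290:470];cv2.imwrite(f"pics/scene15.png",cv2.resize(f,None,fx=3.2,fy=3.2,interpolation=cv2.INTER_CUBIC))
w=world(d);t=w[...,:2]@bx;s=w[...,:2]@by;z=w[...,2]
m=(abs(t-.596)<.05)&(z>.095)&(z<.118)&(s>.15)&(s<.24);print("bar",m.sum(),np.percentile(s[m],[5,50,95]).round(4))
E
```

```text
[-0.04  0.54 -0.68  1.82  0.42  0.93 -0.3 ]
pos t,s 0.4637717842766634 0.3151437580271172 0.11646583744848703 tool xyz bay: [[-0.703, 0.711], [0.711, 0.703], [-0.0, 0.0]]
slide mm [1.9 0.8 6.5] roll -0.005 F [0.7 0.7 1.3] clock 26.1 w 0.00572403089222476
bar 138 [0.2132 0.2168 0.2203]
```

View pics/scene15.png

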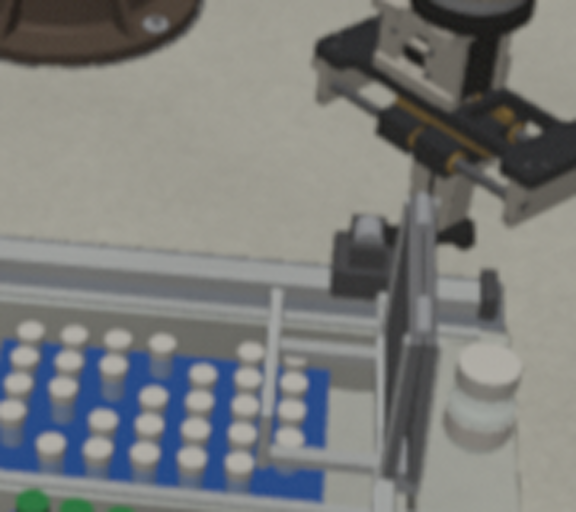

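Carriage still home, lever nearly level. I'll press on down to its stop.

>>> jog_arm --increments '[{"slide":[0.5,0.5,1],"roll":0,"gripper":0},{"slide":[1,1,2],"roll":0,"gripper":0},{"slide":[1,1,3],"roll":0,"gripper":0},{"slide":[1,1,4],"roll":0,"gripper":0},{"slide":[1,1,5],"roll":0,"gripper":0},{"slide":[1,1,6],"roll":0,"gripper":0},{"slide":[1,1,6.5],"roll":0,"gripper":0},{"slide":[1,1,7],"roll":0,"gripper":0},{"slide":[1,1,7],"roll":0,"gripper":0},{"slide":[1,1,7],"roll":0,"gripper":0}]'

```text
clock: 26.98
position: [0.5105, 0.2349, 0.1109]
ee_rot: [1.449, 2.787, 0.001]
force: [-2.9, -2.1, 14.4]
width: 0.007
```

>>> jog_arm --increments '[{"slide":[0,0,1],"roll":0,"gripper":0},{"slide":[0,0,1],"roll":0,"gripper":0},{"slide":[0,0,-8],"roll":0,"gripper":0},{"slide":[0,0,-25],"roll":0,"gripper":0},{"slide":[0,0,-50],"roll":0,"gripper":0},{"slide":[0,0,-80],"roll":0,"gripper":0},{"slide":[0,0,-105],"roll":0,"gripper":0},{"slide":[10,-10,-125],"roll":0,"gripper":0},{"slide":[30,-30,-135],"roll":0,"gripper":0},{"slide":[50,-50,-135],"roll":0,"gripper":0}]'

```text
clock: 27.82
position: [0.4411, 0.2476, 0.2469]
ee_rot: [1.45, 2.785, 0.005]
force: [-0.6, 1.3, 0.4]
width: 0.006
```

>>> jog_arm --increments '[{"slide":[20,-20,-5],"roll":0,"gripper":0},{"slide":[45,-45,-10],"roll":0,"gripper":0},{"slide":[65,-65,-15],"roll":0,"gripper":0},{"slide":[80,-80,-20],"roll":0,"gripper":0},{"slide":[90,-90,-20],"roll":0,"gripper":0},{"slide":[95,-95,-20],"roll":0,"gripper":0},{"slide":[95,-95,-20],"roll":0,"gripper":0},{"slide":[95,-95,-20],"roll":0,"gripper":0},{"slide":[95,-95,-20],"roll":0,"gripper":0},{"slide":[95,-95,-20],"roll":0,"gripper":0}]'

```text
clock: 28.65
position: [0.3093, 0.2695, 0.2644]
ee_rot: [-1.451, -2.786, 0.0]
force: [0.8, 0.5, 0.1]
width: 0.005
```

```bash
python3 - <<'E'
from h import *
from cell import arm
o=arm.observe();print(o["joints"].round(2),o["position"],o["clock"])
d0=arm.get_image("top");cv2.imwrite("pics/top16.png",cv2.resize(d0["frame"][130:350,160:460],None,fx=2.6,fy=2.6))
d=arm.get_image("scene");np.savez("scene16.npz",**d)
f=d["frame"];f=f[140:360,200:470];cv2.imwrite(f"pics/scene16.png",cv2.resize(f,None,fx=2.7,fy=2.7,interpolation=cv2.INTER_CUBIC))
w=world(d);t=w[...,:2]@bx;s=w[...,:2]@by;z=w[...,2];g=d["frame"].max(-1)
m=(abs(t-.596)<.05)&(z>.095)&(z<.118)&(s>.15)&(s<.24);print("bar",m.sum(),np.percentile(s[m],[5,50,95]).round(4))
m=(abs(t-.465)<.025)&(z>.09)&(z<.15)&(g<75)&(s>.2)&(s<.36)
for a in np.arange(.23,.36,.01):
    q=m&(abs(s-a)<.005)
    if q.sum()>2:print("  s%.3f n%d z %.3f %.3f"%(a,q.sum(),z[q].min(),z[q].max()))
print(proj(d,np.r_[.463*bx+.334*by,.108]), proj(d,np.r_[.463*bx+.320*by,.135]))
E
```

```text
[-0.03  0.13 -0.88  1.94  0.11  1.12 -0.35] [0.30928666 0.26950304 0.26437508] 28.65
bar 137 [0.2132 0.2167 0.2203]
  s0.250 n15 z 0.090 0.093
  s0.260 n47 z 0.090 0.110
  s0.270 n43 z 0.091 0.110
  s0.280 n47 z 0.090 0.110
  s0.290 n33 z 0.090 0.112
  s0.320 n20 z 0.106 0.115
  s0.330 n36 z 0.105 0.118
  s0.340 n24 z 0.104 0.119
[433.68158462 214.89178388] [428.7337419  204.03490244]
```

View pics/scene16.png

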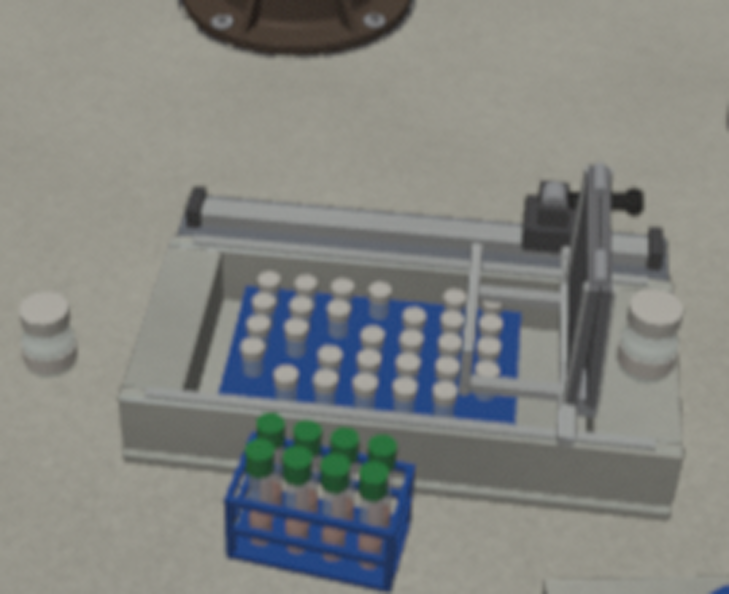

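View pics/top16.png

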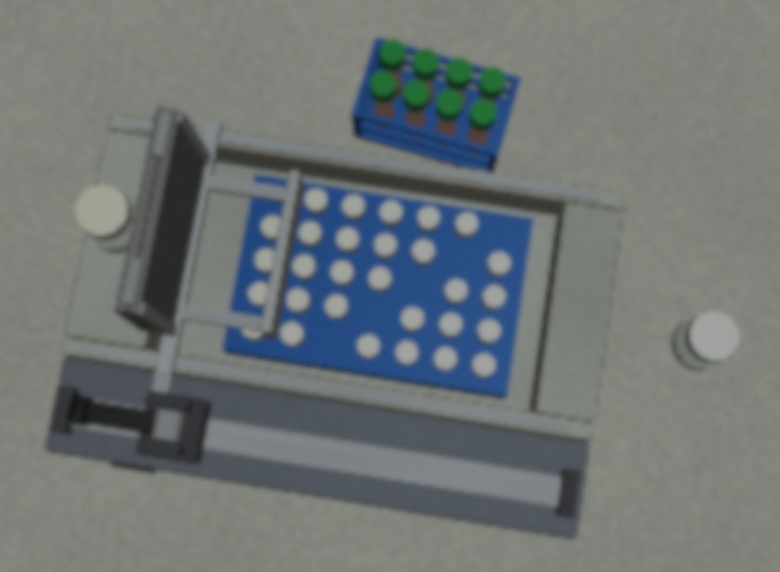

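```bash
python3 -c "
from cell import arm
print(arm.sign_off(),arm.observe()['clock'])"
```

```text
the job is handed in; nothing more can be done
the job is handed in; nothing more can be done
```

The carriage is home against its end stop with the cover panels folded together, and the cam lever lies down fully over it. It took two tries at the lever. I handed the job in at about 28.7 s with the arm clear.

**What went wrong and how I mended it:** On the first flip the closed fingers came down ahead of the lever tip. That pushed the carriage about 14 mm back from home as the lever went down. I gripped the lever and lifted it back to upright, with the carriage then about 21 mm short. I pushed the carriage home again until it stalled at about 22 N along the rail, and re-flipped the lever from behind its tip. It stopped under about 14 N of downward press. Anyone judging the order strictly should know the lever was briefly down, or nearly so, while the carriage was not home. The final sequence was home first, then clamp.

**Last checks:**
- **Carriage:** the push bar is where it was when first pushed home, to within 0.1 mm in the depth readings, and it stayed there through the second flip. The fold angle itself was not measured.
- **Lever:** the tip centre reads about 0.111 m high against 0.108 m expected when clamped, within the roughly 2 mm camera calibration. I take the stalled press as the evidence that it is on its stop.
- **Tube rack and pots:** they look undisturbed in the final images. The pots are within a pixel or so of their starting positions; the rack I compared only by eye.

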